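# Set the grating disc's flat against its bar

## Robot

A 7-joint arm with a two-finger parallel gripper is mounted at the origin on the work surface. World frame = base frame: x ahead of the robot, y to its left, z up, the work surface at z = 0. Lengths are in m, angles in rad, forces in N, time in s.
With the tool pointing down it reaches from about 0.4 to 0.85 m from the base axis. Payload 6.9 kg.
Tool frame: the origin (TCP) lies midway between the tips of the shut fingers; the grasp point (between the pads) lies behind it (ctrl.pinch_z is the z of the grasp point in the tool frame, in m); z points along the fingers, y is the direction in which the jaws open and shut (so a half turn about z gives the same grasp; the last joint's range is limited). The gripper opens to 85 mm and grips with 20 to 120 N. Pads are 22 mm wide; open, the fingers measure 114 mm over their backs; the gripper's body (76 mm by 85 mm) begins 54 mm behind the grasp point. The pads swing forward as they close: fully open they stand 13 mm farther back than shut.
Start: joints at [0.105, 0.507, -0.238, 1.5, 0.126, 1.149, -0.155], TCP at [0.625, -0, 0.201] pointing down, gripper open.
Joint ranges: [-3.08, 3.08], [-0.24, 2.05], [-1.43, 1.35], [0, 2.5], [-1.52, 4.66], [0.17, 1.96], [-2.89, 2.89]. Speed limits (rad/s): [2.39, 2.39, 3.14, 3.14, 3.14, 3.14, 3.14].

## Interface

Orientations are given as a unit quaternion [w, x, y, z].
In Python, from station import ctrl, get_state, vision, ticket, models gives the robot as it stands. Calls block until the motion is done:
- ctrl.movep(position, orientation): joint-space move of the TCP to a pose.
- ctrl.movel(position, frame=None, max_speed=0.15): straight line of the TCP; frame=None keeps the orientation; max_speed is the mean speed in m/s.
- ctrl.set_joints(angles): joint-space move.
- ctrl.ungrasp() and ctrl.close_gripper(force=None): open the fingers fully, or close them until they stop; force is the grip in N (None keeps the last).
- ctrl.pause(seconds).
- ctrl.ik(position, orientation): joint angles nearest the present ones, or None.
- get_state(): the state.
- vision.grab_frame(name): name is "scene" or "side" or "wrist"; returns (picture, depth): 400x640x3 uint8, blue, green, red; 400x640 float32, m along the optical axis (not along the pixel's ray), 0 where there is no reading.
- vision.camera_info(name): a dict with "mtx" (3x3 intrinsics, pixels), "dist_coeffs" ([k1, k2, p1, p2, k3] as OpenCV has them; the pictures are not rectified), "R" (3x3) and "t" (3): a world point X has camera coordinates R X + t; the wrist camera has in their place "hand_eye" (4x4, takes a point from camera to tool coordinates, whose origin is the TCP and whose axes are the flange's). Camera axes: x right, y down, z forward; pixel columns grow to the right and rows downward; lengths in m; the calibration is good to about 2 mm. A picture is of the moment at which its call begins: read the wrist's pose just before it. camera_info takes no time and is no camera call.
A pose or a line that the arm cannot do raises ctrl.Unreachable and nothing moves.
- ticket.close_job(): hands the job in, once; it reports no verdict.
Trained networks look in the newest picture that a camera, given by its name, has taken for a name from the list of things; names that differ only in an ending like _2 or _b are one class to them, and where a whole thing is asked for, a point or a joint stands for the part that bears it (a point fixed in the world has none). Each returns a list of dicts, best first, with "p" (0 to 1); they miss things now and then, are a little off and sometimes report something else, mostly with a low value. They report only what shows in the picture. A call takes as long as a camera call. They do not tell look-alikes from the thing itself.
- models.recognise(camera, target): "point" ([column, row] in pixels, amid what is visible of it).
- models.masks_of(camera, target): "mask" (400x640 bool, what is visible of it) and "point" ([column, row] in pixels, amid what is visible of it).
The state is a dict: "time": time; "qpos": joint angles; "qd": joint speeds; "tau": joint torques, N m; "tcp_pos": TCP position; "eef_rot": TCP orientation; "contact_force": force on the tool from outside, world axes, zero at the start; "wrist_torque": the same for the moment, N m; "width": finger opening in m.
Only numpy, scipy, OpenCV 4.12 (cv2) and the standard library are available. Lean on these libraries where they do the work, as an engineer would, in place of code of your own. Each camera call takes 0.05 s, during which the arm holds its last target. There are 200 camera calls.

## Task

Two cutting discs of the kitchen's vegetable slicer sit askew on their grey stands. Turn the grating disc - the one with many small holes and the orange finger peg - on its spindle, pushing the peg round with a fingertip, until the disc's flat edge lies flush against the blue sprung bar of its stand; leave it lying level on the spindle. Leave the slicing disc with the black peg as it is.

Things in the scene. Friction and masses are not known exactly. Their poses are not given: they have to be found in the camera images.
- grater_center (a point): Centre, half-way up, of the grating disc: aluminium, 140 mm across, 8 mm thick (top 22 mm above the table), 0.35 kg, rows of small dark holes, one flat (84 mm long, 56 mm from the centre). It turns either way on a fixed spindle through its 25 mm centre hole and starts 40 to 97 degrees off. Its x axis points from the centre to the middle of the flat, z up.
- grater_peg (a point): Middle, half-way up (37 mm above the table), of the grating disc's upright orange peg: round, 12 mm thick, standing from 22 to 52 mm above the table, 50 mm from the disc's centre on the side opposite to the flat. Axes as the disc's.
- stand_a_spindle (a point): Centre of the grating disc's fixed spindle (top 30 mm above the table), at the disc's half height. x axis: from the spindle square to the blue bar; z up. Flat home: the x axes of disc and stand point the same way, the peg is on the side away from the bar. Stand: fixed grey plate 205 x 170 x 10 mm. Bar: 120 x 14 mm, top 28 mm above the table; a black block 26 mm high behind it, 115 mm from the spindle.
- stand_a_bar (a joint): Travel (m) of that blue bar away from the spindle. A light spring (3 to 5 N) always presses it towards the disc. About 0.015 while it rides on the round rim, 0.001 when the flat lies flush against it, 0 at its stop. It springs on to the flat by itself when the flat faces it, and squares the disc up over the last few degrees.
- slicer_peg (a point): Middle (37 mm above the table) of the black peg, 12 mm thick and 30 mm high, of the slicing disc: two long blade slots, otherwise the same size and shape, askew on its own like stand with its own blue bar; to be left alone. Its peg stands 50 mm from its centre; this point's x axis points from the peg to that centre.
Not all that is in view belongs to the job. What is shaped like the part that bears grater_center but green or purple is not meant.

How it is judged:
At the end, for the whole second after the job is handed in: The grating disc lies level on its stand (within 6 degrees), on its spindle; its flat is turned to the blue bar within 10 degrees and the bar has sprung home on to it (bar travel under 8 mm) (value of joint stand_a_bar below 0.008 m and angle between the x axis of grater_center and the x axis of stand_a_spindle, either way round below 0.175 rad and horizontal distance between grater_center and stand_a_spindle below 0.01 m and z of grater_center in the frame of stand_a_spindle below 0.006 m and angle between grater_center's own z axis and vertical below 0.1 rad); the robot touches nothing.
It fails at once if the slicing disc is shifted or turned (its peg moves more than 15 mm) (distance of slicer_peg from where it was at the start of the episode above 0.015 m).
It also fails if it takes over 35 s, if anything falls off the work surface, if the arm or the gripper's body presses on something with over 40 N, if the wrist force passes 120 N, or if a joint passes its speed limit or range.

## Working session

There is one attempt and no reset: what is moved stays moved. The work goes in short steps, each a Python script; the robot and the scene stay as the last script left them, time stands still between calls to the robot, and variables do not carry over. Pictures are saved under pics/ and viewed, about 8 in all and at most 12, crops included, and the job is handed in when it is done.

```bash
mkdir -p pics; ls; cat > h.py <<'E'
import numpy as np, cv2
from station import ctrl, get_state, vision, ticket, models
def ray(cam,px):
    """camera centre and ray direction in world, fixed cameras"""
    c=vision.camera_info(cam); R=np.array(c["R"]);t=np.array(c["t"])
    u=cv2.undistortPoints(np.array([[px]],float),np.array(c["mtx"]),np.array(c["dist_coeffs"]))[0,0]
    return -R.T@t, R.T@np.array([u[0],u[1],1])
def at_z(cam,px,z):
    o,d=ray(cam,px); return o+d*(z-o[2])/d[2]
def at_d(cam,px,dep):
    o,d=ray(cam,px); return o+d*dep
def two(c1,p1,c2,p2):
    o1,d1=ray(c1,p1);o2,d2=ray(c2,p2);d1=d1/np.linalg.norm(d1);d2=d2/np.linalg.norm(d2)
    s=np.linalg.lstsq(np.stack([d1,-d2],1),o2-o1,rcond=None)[0]
    a=o1+s[0]*d1;b=o2+s[1]*d2
    return (a+b)/2,np.linalg.norm(a-b)
E
python3 - <<'E'
from h import *
np.set_printoptions(precision=4,suppress=True)
ims=[]
for c in ("scene","side"):
    im,d=vision.grab_frame(c); cv2.imwrite(f"pics/{c}0.png",im); np.save(f"pics/{c}0.npy",d)
    for t in ("grater_center","grater_peg","slicer_peg","stand_a_bar","stand_a_spindle"):
        try:
            for r in models.recognise(c,t):
                x,y=r["point"]; dd=d[int(y),int(x)]
                print(c,t,np.round(r["point"],1),round(r["p"],2), at_d(c,r["point"],dd))
        except Exception as e: print(c,t,e)
print(get_state()["time"])
E
```

```text
pics
scene grater_center [390.6 253. ] 0.86 [0.5636 0.1763 0.0216]
scene grater_center [393.1 180.8] 0.82 [0.3306 0.1197 0.0043]
scene grater_center [461.8 168.4] 0.82 [0.2105 0.2772 0.0028]
scene grater_center [260.2 193.7] 0.6 [ 0.5156 -0.1599  0.0217]
scene grater_peg [459.5 170.3] 0.92 [0.2226 0.2725 0.0044]
scene grater_peg [388.9 247.8] 0.91 [0.5503 0.169  0.0196]
scene grater_peg [398.5 364.8] 0.86 [0.7832 0.2559 0.0081]
scene grater_peg [392.2 179.7] 0.73 [0.3324 0.1172 0.0089]
scene slicer_peg [261.1 193.4] 0.85 [ 0.5145 -0.158   0.0224]
scene stand_a_bar [386.8 278.4] 0.83 [0.6305 0.1868 0.0267]
scene stand_a_spindle [389.4 282.1] 0.63 [0.6331 0.1937 0.0209]
side grater_center [291.8 236.1] 0.92 [0.5454 0.1692 0.0119]
side grater_center [422.3 295.8] 0.76 [0.2172 0.2966 0.0073]
side grater_center [183.8 248. ] 0.68 [0.7837 0.2813 0.011 ]
side grater_center [376.8 239.9] 0.65 [ 0.339   0.1137 -0.0012]
side grater_peg [377.8 238.2] 0.94 [ 0.3376  0.1052 -0.0017]
side grater_peg [187.6 245.7] 0.8 [ 0.7883  0.2572 -0.001 ]
side grater_peg [290.1 239.2] 0.71 [0.5418 0.1947 0.0216]
side grater_peg [424.9 290.3] 0.58 [0.2123 0.2753 0.0046]
side slicer_peg [339.1 172.7] 0.59 [ 0.4935 -0.1585  0.0261]
side stand_a_bar [257.8 234.2] 0.79 [0.62   0.207  0.0307]
side stand_a_bar [338.6 173.8] 0.49 [ 0.495  -0.1588  0.0219]
side stand_a_spindle [259.6 247.6] 0.87 [0.6091 0.2279 0.0074]
0.6
```

View pics/scene0.png

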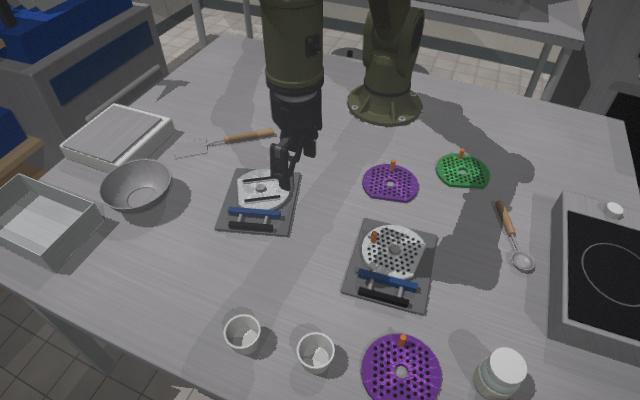

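View pics/side0.png

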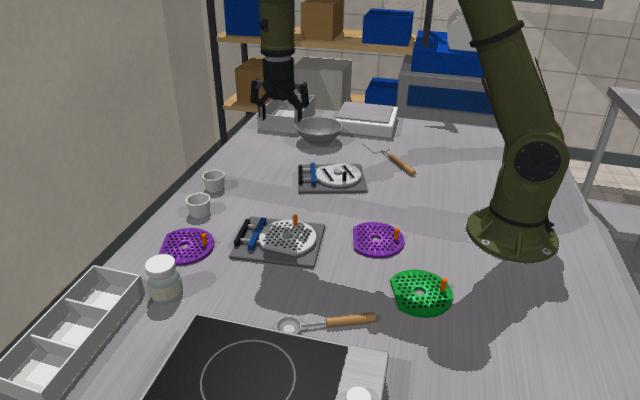

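The scene picture shows four grater-shaped candidates:
- Aluminium disc on the grey stand: scene (391,250), side (288,237).
- Purple discs: scene (391,183) and (401,370).
- Green disc: scene (462,170).

Only the aluminium one has the right colour, with small holes, an orange peg at scene (374,237) / side (295,220), and a stand with a blue bar. The slicer is at scene (262,190). Next I'll measure the aluminium disc and confirm it in a crop.

```bash
python3 - <<'E'
from h import *
np.set_printoptions(precision=4,suppress=True)
box={"scene":(335,210,445,312),"side":(228,205,330,268)}
P={};crops=[]
for c,(x0,y0,x1,y1) in box.items():
    im=cv2.imread(f"pics/{c}0.png"); d=np.load(f"pics/{c}0.npy")
    hsv=cv2.cvtColor(im,cv2.COLOR_BGR2HSV); roi=np.zeros(im.shape[:2],bool); roi[y0:y1,x0:x1]=1
    org=roi&(hsv[...,0]<18)&(hsv[...,1]>140)&(hsv[...,2]>80)
    blu=roi&(abs(hsv[...,0].astype(int)-112)<12)&(hsv[...,1]>120)
    ys,xs=np.nonzero(org); P[c]=(xs.mean(),ys.mean()); print(c,"peg px",P[c],len(xs),ys.min(),ys.max())
    # points cloud from depth
    vs,us=np.nonzero(roi&(d>0)); X=np.array([at_d(c,(u,v),d[v,u]) for u,v in zip(us,vs)])
    m=blu[vs,us]; B=X[m]; B=B[(B[:,2]>.02)&(B[:,2]<.036)]
    mu=B.mean(0);e=np.linalg.svd(B[:,:2]-mu[:2])[2][0]; s=(B[:,:2]-mu[:2])@e
    print("bar mid",mu[:2]+e*(s.min()+s.max())/2,"dir",e,"len",np.ptp(s),"z",mu[2])
    gray=(hsv[...,1]<60)&(hsv[...,2]>125)
    D=X[(gray[vs,us])&(abs(X[:,2]-.022)<.006)]
    (cx,cy),r=cv2.minEnclosingCircle(D[:,:2].astype(np.float32)); print("disc",cx,cy,r,len(D),"z",np.median(D[:,2]))
    print("peg at z37",at_z(c,P[c],.037), "depth", np.median(X[org[vs,us]],0))
    crops.append(cv2.resize(im[y0:y1,x0:x1],(390,390),interpolation=cv2.INTER_CUBIC))
print("peg two",two("scene",P["scene"],"side",P["side"]))
cv2.imwrite("pics/crop1.png",np.hstack(crops))
E
```

```text
scene peg px (np.float64(373.3333333333333), np.float64(236.24444444444444)) 45 231 241Traceback (most recent call last):
  File "<stdin>", line 12, in <module>
  File "h.py", line 11, in at_d
    o,d=ray(cam,px); return o+d*dep
        ~~~^^^^^^^^
  File "h.py", line 5, in ray
    c=vision.camera_info(cam); R=np.array(c["R"]);t=np.array(c["t"])
ValueError: time passes only in moves, steps and waits
```

```bash
sed -i 's/^def ray/from functools import lru_cache\ninfo=lru_cache(None)(vision.camera_info)\ndef ray/; s/c=vision.camera_info(cam)/c=info(cam)/' h.py; cat > m.py <<'E'
from h import *
np.set_printoptions(precision=4,suppress=True)
box={"scene":(335,210,445,312),"side":(228,205,330,268)}
P={};crops=[]
for c,(x0,y0,x1,y1) in box.items():
    im=cv2.imread(f"pics/{c}0.png"); d=np.load(f"pics/{c}0.npy")
    hsv=cv2.cvtColor(im,cv2.COLOR_BGR2HSV); roi=np.zeros(im.shape[:2],bool); roi[y0:y1,x0:x1]=1
    org=roi&(hsv[...,0]<18)&(hsv[...,1]>140)&(hsv[...,2]>80)
    blu=roi&(abs(hsv[...,0].astype(int)-112)<12)&(hsv[...,1]>120)
    ys,xs=np.nonzero(org); P[c]=(xs.mean(),ys.mean()); print(c,"peg px",P[c],len(xs),ys.min(),ys.max())
    vs,us=np.nonzero(roi&(d>0)); X=np.array([at_d(c,(u,v),d[v,u]) for u,v in zip(us,vs)])
    m=blu[vs,us]; B=X[m]; B=B[(B[:,2]>.02)&(B[:,2]<.036)]
    mu=B.mean(0);e=np.linalg.svd(B[:,:2]-mu[:2])[2][0]; s=(B[:,:2]-mu[:2])@e
    print("bar mid",mu[:2]+e*(s.min()+s.max())/2,"dir",e,"len",np.ptp(s),"z",mu[2])
    gray=(hsv[...,1]<60)&(hsv[...,2]>125)
    D=X[(gray[vs,us])&(abs(X[:,2]-.022)<.006)]
    (cx,cy),r=cv2.minEnclosingCircle(D[:,:2].astype(np.float32)); print("disc",cx,cy,r,len(D),"z",np.median(D[:,2]))
    print("peg at z37",at_z(c,P[c],.037), "depth", np.median(X[org[vs,us]],0))
    crops.append(cv2.resize(im[y0:y1,x0:x1],(390,390),interpolation=cv2.INTER_CUBIC))
print("peg two",two("scene",P["scene"],"side",P["side"]))
cv2.imwrite("pics/crop1.png",np.hstack(crops))
E
python3 m.py
```

```text
scene peg px (np.float64(373.3333333333333), np.float64(236.24444444444444)) 45 231 241
bar mid [0.6319 0.1883] dir [-0.0817  0.9967] len 0.1177561866356581 z 0.026911865620568347
disc 0.5733869075775146 0.18045899271965027 0.09276049584150314 1091 z 0.02169849539917279
peg at z37 [0.5467 0.1311 0.037 ] depth [0.5524 0.132  0.0444]
side peg px (np.float64(294.7837837837838), np.float64(219.72972972972974)) 37 215 225
bar mid [0.6279 0.1919] dir [-0.0685  0.9976] len 0.12173217782904501 z 0.027504724243622457
disc 0.5830481052398682 0.1749850958585739 0.10099492967128754 626 z 0.0226118596355509
peg at z37 [0.5479 0.1333 0.037 ] depth [0.5467 0.1372 0.042 ]
peg two (array([0.5476, 0.1317, 0.0368]), np.float64(0.0019568737565966348))
```

View pics/crop1.png

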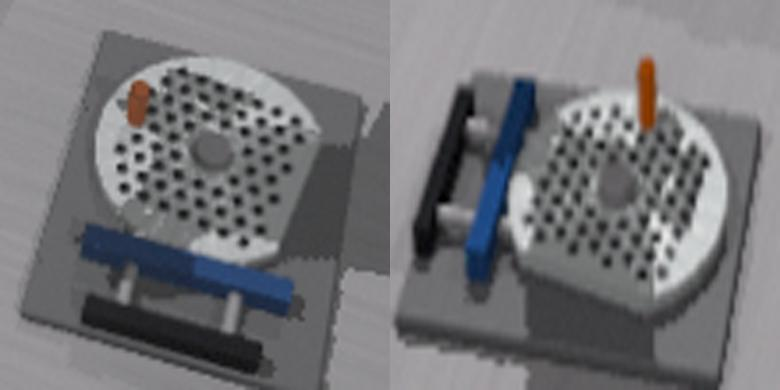

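The crop confirms the aluminium disc with holes, orange peg and blue bar. The spindle is at about scene (394.5,250) and side (287,235). The flat faces +y and has to turn clockwise, seen from above, by about 80°.

```bash
cat > p.py <<'E'
from h import *
from scipy.spatial.transform import Rotation as Ro
np.set_printoptions(precision=4,suppress=True)
sp,err=two("scene",(394.5,249.8),"side",(287.4,235.0))
C=(np.array([.553,.184]))
peg=np.array([.5475,.1317])
phi0=np.arctan2(*(peg-C)[::-1]); home=np.arctan2(-.075,-.997)
def pose(phi,z,sgn,r=.05):
    t=np.array([np.sin(phi),-np.cos(phi),0])*sgn; zt=np.array([0,0,-1.])
    q=Ro.from_matrix(np.stack([t,np.cross(zt,t),zt],1)).as_quat()
    return np.array([C[0]+r*np.cos(phi),C[1]+r*np.sin(phi),z]),np.r_[q[3],q[:3]]
E
python3 - <<'E'
from p import *
print("spindle",sp,err,"r",np.linalg.norm(peg-C),"r from sp",np.linalg.norm(peg-sp[:2]),np.degrees([phi0,home]))
s=get_state();print(s["eef_rot"],s["tcp_pos"])
for sg in (1,-1):
  for a in (40,0,-65):
    print(sg,a,ctrl.ik(*pose(phi0+np.radians(a),.035,sg)))
E
```

```text
spindle [0.5529 0.1817 0.0227] 0.0005119623930194042 r 0.05258840176312643 r from sp 0.05027487874898588 [ -96.0033 -175.698 ]
[-0.      0.7071  0.7071 -0.    ] [ 0.625  -0.      0.2009]
1 40 [ 0.1441  0.7233 -0.7107  1.7702  0.5968  0.876   1.3249]
1 0 [ 0.056   0.6413 -0.535   1.8645  0.4584  0.7604  0.7352]
1 -65 [-0.1778  0.5709 -0.2835  1.9488  0.2505  0.6556 -0.2868]
-1 40 [-0.2836  0.6352  0.0034  1.7761 -0.003   0.7303 -1.2561]
-1 0 [-0.3879  0.6028  0.1615  1.8704 -0.1455  0.6797 -1.8166]
-1 -65 [-0.6493  0.6027  0.4359  1.9548 -0.3967  0.668  -2.7752]
```

```bash
sed -i 's/\.184\]/.182]/' p.py; python3 - <<'E'
from p import *
a=phi0+np.radians(42)
ctrl.close_gripper()
ctrl.movep(*pose(a,.12,1)); 
ctrl.movel(pose(a,.036,1)[0],max_speed=.1)
s=get_state();print(s["time"],s["tcp_pos"],s["contact_force"])
for k in range(1,4):
    x,q=pose(a-np.radians(9*k),.036,1)
    ctrl.movel(x,q,max_speed=.08)
    s=get_state();print(round(s["time"],2),np.degrees(a)-9*k,s["tcp_pos"],s["contact_force"])
im,_=vision.grab_frame("side");im2,_=vision.grab_frame("scene")
cv2.imwrite("pics/c2.png",np.hstack([cv2.resize(im2[170:330,310:470],(390,390)),cv2.resize(im[160:290,200:360],(390,390))]))
E
```

```text
3.775 [0.5826 0.1417 0.0366] [ 0.4421  0.0974 -0.0014]
4.08 -63.24015556730968 [0.576  0.1374 0.0368] [-0.5796 -0.4703  0.4118]
4.39 -72.24015556730967 [0.5687 0.1346 0.0364] [-0.2689 -0.3184 -0.4842]
4.7 -81.24015556730967 [0.5611 0.1328 0.0362] [-0.3402 -0.2859 -0.1286]
```

View pics/c2.png

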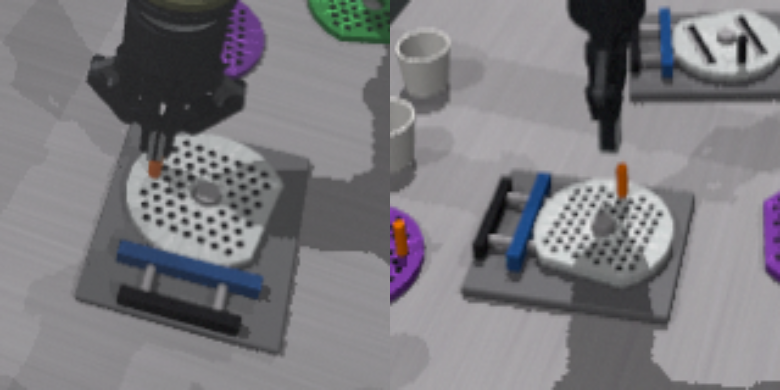

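The fingertip at scene (376,236) / side (289,210) looks higher than I commanded. I'll check the finger width and the tip height.

```bash
python3 - <<'E'
from p import *
s=get_state();print(s["width"],s["tcp_pos"],ctrl.pinch_z)
print(two("scene",(375.6,235.6),"side",(289.5,210)))
for c in ("scene","side"):
    i=info(c)
    for X in (s["tcp_pos"],[.5475,.1317,.037]):
        print(c,cv2.projectPoints(np.array([X],float),cv2.Rodrigues(np.array(i["R"]))[0],np.array(i["t"]),np.array(i["mtx"]),np.array(i["dist_coeffs"]))[0].ravel())
c,d=vision.grab_frame("side"); print(at_d("side",(290,207),d[207,290]))
cv2.imwrite("pics/c3.png",cv2.resize(c[175:255,240:340],(800,600),interpolation=cv2.INTER_CUBIC))
E
```

```text
-0.00030657520392108245 [0.5612 0.1328 0.0361] -0.0187
(array([0.562 , 0.137 , 0.0642]), np.float64(0.005371880482156581))
scene [372.0213 241.7437]
scene [373.5117 236.5909]
side [289.8062 219.1618]
side [295.0985 219.4069]
[0.5555 0.1458 0.082 ]
```

View pics/c3.png

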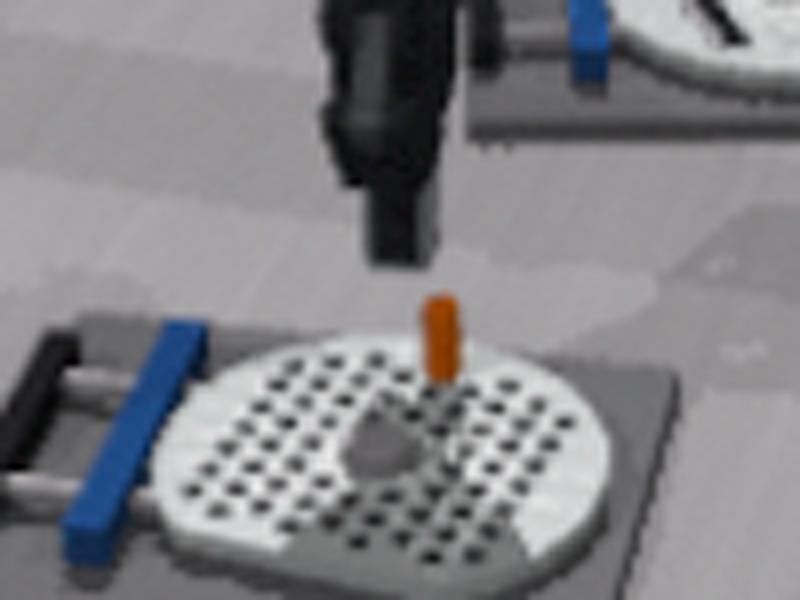

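In this close view the tip is at side (290,210), about 27 mm above the reported TCP, clear of the peg top at (295,215). I'll back off and cross-check the tool height with the wrist camera's depth.

```bash
python3 - <<'E'
from p import *
x,q=pose(phi0+np.radians(38),.036,1); ctrl.movel(x,q,max_speed=.1)
s=get_state(); im,d=vision.grab_frame("wrist"); i=info("wrist"); H=np.array(i["hand_eye"]);print(H)
w,a,b,c=s["eef_rot"]; T=np.eye(4);T[:3,:3]=Ro.from_quat([a,b,c,w]).as_matrix();T[:3,3]=s["tcp_pos"]
v,u=np.mgrid[0:400:4,0:640:4]; v=v.ravel();u=u.ravel();dd=d[v,u];k=dd>0
n=cv2.undistortPoints(np.stack([u,v],1)[k][:,None].astype(float),np.array(i["mtx"]),np.array(i["dist_coeffs"]))[:,0]
X=np.c_[n,np.ones(len(n))]*dd[k][:,None]; X=np.c_[X,np.ones(len(X))]@(T@H).T
h,e=np.histogram(X[:,2],np.arange(-.06,.12,.004)); print([(round(e[j],3),h[j]) for j in np.argsort(-h)[:8]])
print(s["tcp_pos"],s["qpos"],s["width"],s["time"])
im2,_=vision.grab_frame("side"); cv2.imwrite("pics/c4.png",np.hstack([cv2.resize(im,(480,300)),cv2.resize(im2[175:255,240:340],(320,300))]))
E
```

```text
[[ 0.0004 -0.9578 -0.2876  0.0726]
 [ 1.      0.0003  0.0006 -0.0003]
 [-0.0005 -0.2876  0.9578 -0.1732]
 [ 0.      0.      0.      1.    ]]
[(np.float64(0.0), np.int64(5656)), (np.float64(-0.004), np.int64(4084)), (np.float64(0.02), np.int64(1670)), (np.float64(0.008), np.int64(1461)), (np.float64(0.112), np.int64(83)), (np.float64(0.004), np.int64(75)), (np.float64(0.028), np.int64(63)), (np.float64(0.016), np.int64(36))]
[0.5791 0.1394 0.0357] [ 0.1419  0.7153 -0.6958  1.7761  0.5829  0.8678  1.2992] -0.00021155275057703956 5.4
```

View pics/c4.png

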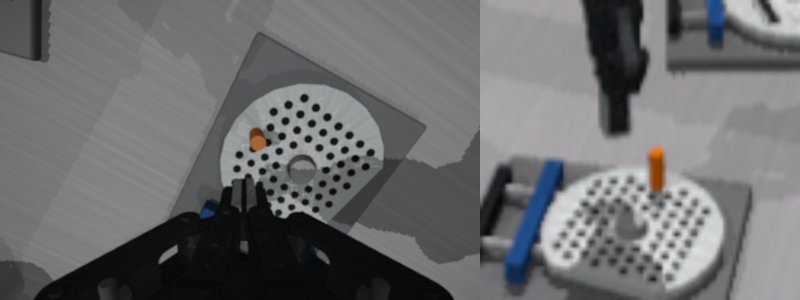

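```bash
python3 - <<'E'
from p import *
s=get_state(); im,d=vision.grab_frame("wrist"); i=info("wrist"); H=np.array(i["hand_eye"])
K=np.array(i["mtx"]);D=np.array(i["dist_coeffs"]);Hi=np.linalg.inv(H)
for p in ([0,0,0],[0,0,-.0187],[0,0,-.027]): print(p,cv2.projectPoints(np.array([p],float),cv2.Rodrigues(Hi[:3,:3])[0],Hi[:3,3],K,D)[0].ravel())
for u,v in ((318,242),(324,242),(330,242),(318,255),(330,255),(318,270),(330,270)):
    n=cv2.undistortPoints(np.array([[[u,v]]],float),K,D)[0,0]; print(u,v,d[v,u],(H@np.r_[n*d[v,u],d[v,u],1])[:3])
cv2.imwrite("pics/c5.png",cv2.resize(im[150:330,220:420],(600,540),interpolation=cv2.INTER_CUBIC))
E
```

```text
[0, 0, 0] [325.1468 229.6025]
[0, 0, -0.0187] [325.194  242.8102]
[0, 0, -0.027] [325.2183 249.6169]
318 242 0.14589463 [ 0.0102 -0.0035 -0.0396]
324 242 0.14479454 [ 0.0107 -0.0006 -0.0406]
330 242 0.14556175 [ 0.0104  0.0022 -0.0399]
318 255 0.13261658 [ 0.0105 -0.0032 -0.0533]
330 255 0.13298944 [ 0.0104  0.002  -0.053 ]
318 270 0.12131031 [ 0.0101 -0.0029 -0.0653]
330 270 0.120056525 [ 0.0108  0.0018 -0.0664]
```

View pics/c5.png

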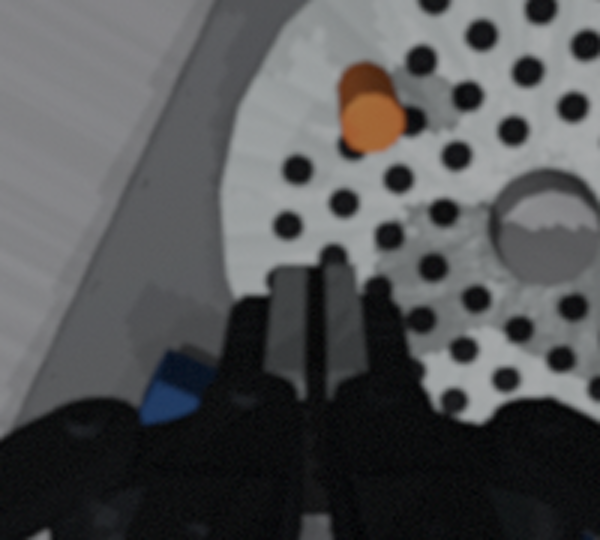

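The wrist view agrees with the side view. The tool frame's height over the table is right, with the table at 0 and the disc top at 0.02–0.024. The pads, though, end about 28–35 mm behind the nominal TCP, with side faces at ±10.5 mm. I'll lower in guarded steps to TCP z ≈ 0.006, which puts the tip at about 0.036, and then push.

```bash
python3 - <<'E'
from p import *
a=phi0+np.radians(38); ok=True
for z in (.024,.018,.012,.006):
    ctrl.movel(pose(a,z,1)[0],max_speed=.06); s=get_state()
    print(z,s["tcp_pos"],s["contact_force"],round(s["time"],2))
    if abs(s["contact_force"][2])>5: ok=False;break
if ok:
  for k in range(1,6):
    ctrl.movel(*pose(a-np.radians(9*k),.006,1),max_speed=.06); s=get_state()
    print(round(np.degrees(a)-9*k,1),s["tcp_pos"],s["contact_force"],round(s["time"],2))
    if np.linalg.norm(s["contact_force"])>25: print("stop");break
im,_=vision.grab_frame("side");im2,_=vision.grab_frame("scene")
cv2.imwrite("pics/c6.png",np.hstack([cv2.resize(im2[200:310,335:445],(390,390)),cv2.resize(im[175:275,230:330],(390,390))]))
E
```

```text
0.024 [0.5788 0.1393 0.0234] [-0.4927 -0.574   0.0811] 5.9
0.018 [0.579  0.1394 0.0176] [ 0.4102  0.3219 -0.4209] 6.15
0.012 [0.5791 0.1393 0.0116] [ 1.4842  0.3692 -0.1661] 6.4
0.006 [0.579  0.1393 0.0055] [ 0.0454 -0.5325  0.4156] 6.65
-67.2 [0.5725 0.1359 0.0062] [0.1211 0.2904 0.276 ] 6.96
-76.2 [0.5652 0.1336 0.0062] [ 0.0699  0.5237 -0.5844] 7.27
-85.2 [0.5591 0.1326 0.0064] [ 4.9409  0.9624 -1.3619] 7.58
-94.2 [0.5505 0.1324 0.0063] [ 5.3062 -0.4437  0.0934] 7.88
-103.2 [0.5425 0.1335 0.0063] [ 4.282  -0.972   1.0571] 8.19
```

View pics/c6.png

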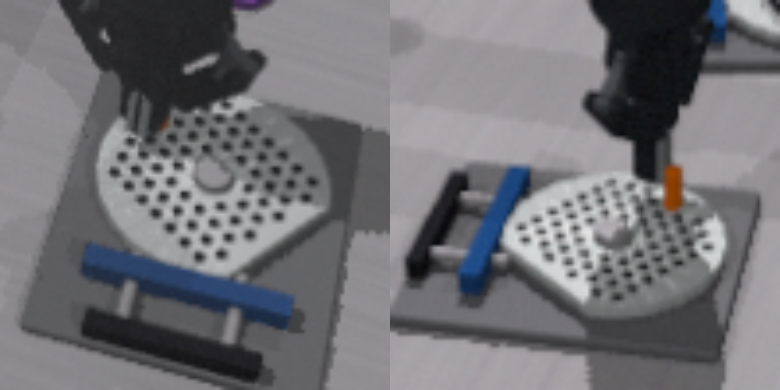

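Contact came at about 5 N. The disc is turning clockwise, with the peg now at side (303,222). I'll keep pushing.

```bash
python3 - <<'E'
from p import *
for deg in (-112,-121,-130,-138,-145,-150,-153):
    ctrl.movel(*pose(np.radians(deg),.006,1),max_speed=.06); s=get_state()
    print(deg,s["tcp_pos"],s["contact_force"],round(s["time"],2))
    if np.linalg.norm(s["contact_force"])>25: print("stop");break
im,_=vision.grab_frame("side");im2,_=vision.grab_frame("scene")
cv2.imwrite("pics/c7.png",np.hstack([cv2.resize(im2[200:310,335:445],(390,390)),cv2.resize(im[175:275,230:330],(390,390))]))
E
```

```text
-112 [0.5348 0.1358 0.0061] [ 4.5302 -0.9386  0.4689] 8.59
-121 [0.5275 0.1392 0.006 ] [4.1893 0.6894 0.0497] 8.9
-130 [0.5202 0.1437 0.0058] [ 1.9554 -0.1888  0.9616] 9.21
-138 [0.5147 0.1484 0.0057] [-0.5952 -0.1936  0.6919] 9.5
-145 [0.5111 0.1533 0.0057] [0.8021 0.4944 0.3968] 9.78
-150 [0.5093 0.157  0.0058] [-0.396  -0.6651 -0.5611] 10.03
-153 [0.5084 0.1592 0.0059] [-0.3272 -0.5862  0.5231] 10.28
```

View pics/c7.png

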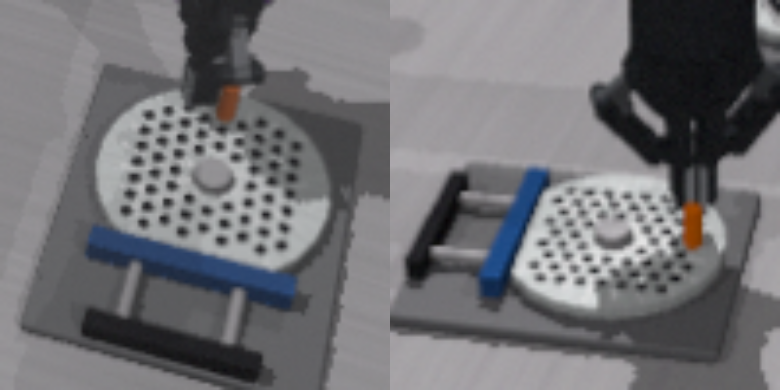

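The bar has sprung on to the flat and the push force is down to about 0 N. I'll back off, lift and check.

```bash
python3 - <<'E'
from p import *
ctrl.movel(*pose(np.radians(-142),.006,1),max_speed=.06)
x,_=pose(np.radians(-142),.16,1); ctrl.movel(x,max_speed=.12)
ctrl.movel([.45,.0,.25],max_speed=.2)
s=get_state();print(s["time"],s["tcp_pos"],s["contact_force"])
for c in ("scene","side"):
    im,d=vision.grab_frame(c); cv2.imwrite(f"pics/{c}0.png",im); np.save(f"pics/{c}0.npy",d)
E
python3 m.py
```

```text
13.2333 [0.45   0.0008 0.2496] [0.212  0.0979 0.8266]
scene peg px (np.float64(398.9), np.float64(227.25)) 40 222 232
bar mid [0.6196 0.1867] dir [-0.0804  0.9968] len 0.11802204644396318 z 0.02697843134529755
disc 0.5721896886825562 0.18097183108329773 0.09067701548337936 1953 z 0.021787678593877202
peg at z37 [0.5015 0.1755 0.037 ] depth [0.5079 0.1761 0.0449]
side peg px (np.float64(307.3333333333333), np.float64(232.45833333333334)) 48 227 238
bar mid [0.6161 0.1906] dir [-0.0801  0.9968] len 0.12155322277743735 z 0.027609629423390174
disc 0.5837368965148926 0.178410604596138 0.10121134668588638 1255 z 0.02275164756735215
peg at z37 [0.503  0.1775 0.037 ] depth [0.5021 0.1815 0.0417]
peg two (array([0.5026, 0.1761, 0.037 ]), np.float64(0.0020686315856780165))
```

View pics/crop1.png

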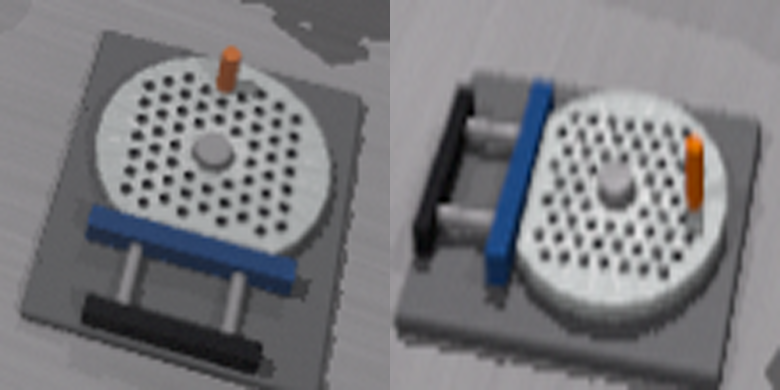

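The peg is within about 2° of home, the bar has sprung in by about 12 mm, and the flat lies flush and level. Handing in.

```bash
python3 -c "
from h import *
ticket.close_job()"
```

```text
the job is handed in; nothing more can be done
```

I turned the grating disc about 80° clockwise (seen from above) by pushing its orange peg round with the shut fingertips. Its flat now lies flush against the blue bar. I then backed off, lifted clear and handed the job in; the clock stood at 13.2 s once the arm was clear. `ticket.close_job()` gives no verdict, so the result below rests on my own last checks.

**Last checks**
- **Peg:** from two views it stands at (0.503, 0.176, 0.037), about 2° from its home direction.
- **Bar:** it sprung in about 12 mm, where I expected 14 mm. Its inner face is about 57 mm from the spindle, so I estimate 1–3 mm of travel left.
- **Disc:** its top measures about 22 mm, and it looks level and on the spindle.
- **Forces:** sampled between moves, the push was about 5 N, and it dropped to about 0 N once the bar took over.
- **Slicing disc:** the arm never went near it. I did not measure its peg again at the end.

**What disagreed:** the shut fingertips end about 28–35 mm behind the stated TCP. My first approach therefore passed above the peg without touching anything. I spotted this in the side view, confirmed it with the wrist camera, and lowered the tool to match.

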